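# Load the greaseproof-paper roll into its sprung holder

## Task

Load the new roll of greaseproof paper, which lies in the tray already on its spring-loaded spindle, into the roll holder on the counter: press the spindle's sprung end into one end cup, bring the other end down between the uprights, ease it out into the opposite cup so that both ends sit fully home, and let go. Do it gently: do not drive the spring solid, do not force the holder and do not let the spindle snap home. Leave the crockery, bottle and jar where they stand.

Things in the scene. Friction and masses are not known exactly. Their poses are not given: they have to be found in the camera images.
- roll_center (a point): Centre of the brown greaseproof-paper roll, a cylinder 56 mm in diameter, 160 mm long; y runs along it. It is a tight push fit on its longer spindle: the two move as one, 0.3 to 0.55 kg. It was pushed on by eye: the spindle's middle lies up to 14 mm from this point, either way along y (spindle tips 132 +-14 mm off); feel how much. At the start it lies in the tray, its axis 32 mm up.
- roll: Roll with spindle, 264 mm over the tips when free. At +y a white barrel 22 mm thick ends in a fixed white pin; at -y a steel plunger pin stands 32 mm out of the barrel. Both pins are 12 mm thick with half-round noses. The plunger pushes in 17.5 mm, then goes solid; its spring takes 3.5 N to start and 0.35 N more per mm. Origin on the roll's surface, 28 mm below its centre as it lies; y along it.
- cup_axis (a point): Point on the axis of the holder's two end cups, midway between them, 75 mm above the counter. y is the cup axis (level), z up, -x the holder's front. The cup rims lie at y = +-120 mm, the cup floors at y = +-130 mm. Either spindle end fits either cup. At home the spring is pressed in 4 mm; it must be pressed in at least 14 mm for the fixed pin to pass the opposite rim.
- holder: Steel roll holder, screwed down, 290 mm along y; origin on the counter below the cup axis's middle. Black cups: bosses 30 mm across, round blind hole 16 mm wide, 10 mm deep. A push over 25 N would damage them. Uprights behind the cups (y +-133 to +-137 mm) are 34 mm wide at the top, which is round, 17 mm above the cup axis. Base 5 mm thick; toothed tear bar at x -86 to -73 mm, up to 43 mm high.
- tray: Shallow aluminium tray that the roll lies in, fixed, 150 x 300 mm (long side along its y), rim 14 mm high, floor 4 mm thick; origin at the centre of its underside.
- plates: Stack of white plates, 196 mm in diameter, 49 mm high, origin at the centre of its underside. To be left alone.
- bowl: White bowl, 130 mm in diameter, 60 mm high, origin at the centre of its underside. To be left alone.
- sauce: Yellow squeeze bottle, 58 mm in diameter, 190 mm high, origin at the centre of its underside. To be left alone.
- jar: Amber glass jar with a steel lid, 72 mm in diameter, 105 mm high, origin at the centre of its underside. To be left alone.

How it is judged:
On the way:
1. the roll is lifted out of the tray (z of roll_center in the frame of tray above 0.07 m), for 0.1 s.
At the end, for the whole second after the job is handed in: The roll hangs in the holder by both spindle ends: its centre within 3.5 mm of the cup axis sideways and upward (4 mm downward), within 19 mm of the middle along it, its axis within 0.02 rad of the cup axis; the bystanders within 20 mm of where they stood (x of roll_center in the frame of cup_axis between -0.0035 and 0.0035 m and z of roll_center in the frame of cup_axis between -0.004 and 0.0035 m and y of roll_center in the frame of cup_axis between -0.019 and 0.019 m and angle between the y axis of roll_center and the y axis of cup_axis, either way round below 0.02 rad and distance of each of plates, bowl, sauce, jar from where it was at the start of the episode below 0.02 m); the robot touches nothing.
It fails at once if the holder is pushed with more than 25 N (spring driven solid, spindle forced or let snap home) (contact force between holder and anything else above 25 N).
It fails at once if plates, bowl, sauce bottle or jar pushed more than 20 mm from its place (distance of any of plates, bowl, sauce, jar from where it was at the start of the episode above 0.02 m).
It also fails if it takes over 43 s, if anything falls off the work surface, if the arm or the gripper's body presses on something with over 40 N, if the wrist force passes 120 N, or if a joint passes its speed limit or range.

## Robot

A 7-joint arm with a two-finger parallel gripper is mounted at the origin on the work surface. World frame = base frame: x ahead of the robot, y to its left, z up, the work surface at z = 0. Lengths are in m, angles in rad, forces in N, time in s.
With the tool pointing down it reaches from about 0.4 to 0.85 m from the base axis. Payload 10.4 kg.
Tool frame: the origin (TCP) lies midway between the tips of the shut fingers; the grasp point (between the pads) lies manip.grip_depth behind it (manip.grip_depth is the distance from the TCP to the grasp point, in m); z points along the fingers, x is the direction in which the jaws open and shut, and the axes are right-handed (so a half turn about z gives the same grasp; the last joint's range is limited). The gripper opens to 85 mm and grips with 20 to 120 N. Pads are 22 mm wide; open, the fingers measure 114 mm over their backs; the gripper's body (76 mm by 85 mm) begins 54 mm behind the grasp point. The pads swing forward as they close: fully open they stand 13 mm farther back than shut.
Start: joints at [1.175, 0.332, -0.065, 1.46, 0.022, 1.35, -0.088], TCP at [0.228, -0.582, 0.231] pointing down, gripper open.
Joint ranges: [-2.6, 2.6], [-0.5, 2.12], [-1.47, 1.34], [0.16, 2.42], [-1.27, 4.41], [0.06, 2.06], [-2.6, 2.6]. Speed limits (rad/s): [2.22, 2.22, 2.79, 2.79, 3.14, 3.14, 3.14].

## Interface

Orientations are given as a unit quaternion [x, y, z, w].
In Python, from workcell import manip gives the robot as it stands. The module is installed in compiled form; this text tells all that it offers.
- The arm moves only by the tool send_rows, never from a script. Its argument "steps" is a list of rows, each a list of 2 entries, a list of its own where there are three numbers: the shift along the tool's x, y, z in m, then the turn about the tool's z in rad. In form: [[[x, y, z], spin], ...]. A call has exactly 8 rows; each row is the pose to reach, as a shift and turn from the pose commanded when the call began, along the tool's axes at that moment; what a row does not reach only later rows make up. A row lasts 1/8 s, in which the tool goes at most 62.5 mm and 10.7 degrees, less where a joint would pass 70% of its speed; a pose out of reach is approached as far as the arm can. A call with a gripper value outside its range is refused whole. "hand" is the opening, from 0 (shut) to 1 (fully open), set as the call begins (left out, the last holds). The fingers move at their own pace and stop on an object; "force" is the grip in N (left out, the last holds). Time passes only in rows, so rows that repeat a pose let the fingers close, or fill a call up. It gives the time, the measured TCP pose, the force and the opening at its end, in the units of the state.
- manip.get_obs(): the state, without advancing time (a new reading comes with each control period).
- manip.camera(name): name is "scene" or "top"; returns (picture, depth): 420x560x3 uint8, red, green, blue; 420x560 float32, m along the optical axis (not along the pixel's ray), 0 where there is no reading.
- manip.camera_info(name): a dict with "intrinsics" (3x3 intrinsics, pixels), "pose" (4x4, takes a point from camera to world coordinates). Camera axes: x right, y up, looking along -z (the intrinsics and any distortion apply to the point x, -y, -z); pixel columns grow to the right and rows downward; lengths in m; the calibration is good to about 2 mm. A picture is of the moment at which its call begins. camera_info takes no time and is no camera call.
- manip.hand_in(): hands the job in, once; it reports no verdict.
The state is a dict: "clock": time; "joint_pos": joint angles; "joint_velocities": joint speeds; "tau": joint torques, N m; "position": TCP position; "ee_rot": TCP orientation; "ft_force": force on the tool from outside, world axes, zero at the start; "torque": the same for the moment, N m; "grip_width": opening from 0.0 (shut) to 1.0 (fully open).
Only numpy, scipy, OpenCV 4.12 (cv2) and the standard library are available. Lean on these libraries where they do the work, as an engineer would, in place of code of your own. Each camera call takes 0.05 s, during which the arm holds its last target.

## Working session

There is one attempt and no reset: what is moved stays moved. The work goes in short steps, Python scripts to look and compute and a tool call to move; the robot and the scene stay as the last step left them, time stands still between calls to the robot, and variables do not carry over. Pictures are saved under pics/ and viewed, and the job is handed in when it is done.

Besides the shell and the picture viewer there is one more tool, called after "Emit:" in YAML: its name, and indented under it one key for each argument. send_rows: Moves the arm, as the interface text tells. Its arguments: {"type":"object","properties":{"steps":{"type":"array"},"hand":{"type":"number"},"force":{"type":"number"}},"required":["steps"]}

```bash
mkdir -p pics; python3 - <<'E'
from workcell import manip
import cv2,numpy as np
print(manip.get_obs(), manip.grip_depth)
for n in("scene","top"):
    p,d=manip.camera(n); i=manip.camera_info(n); print(n,i)
    cv2.imwrite(f"pics/{n}0.png",p[:,:,::-1]); np.savez(f"{n}0.npz",p=p,d=d,K=i["intrinsics"],T=i["pose"])
E
```

```text
{'clock': 0.0, 'joint_pos': array([ 1.17540962,  0.33286204, -0.06471428,  1.46094396,  0.02155345,
        1.3499009 , -0.08850715]), 'joint_velocities': array([-0.00086362,  0.00033779,  0.00138495, -0.00085811, -0.00021781,
        0.00116132, -0.00101914]), 'tau': array([-7.35843023e-04, -6.25440001e+01,  4.87450801e-02, -3.91593862e+01,
        1.59765274e-02,  1.02228834e-02,  6.42565783e-05]), 'position': array([ 0.22751181, -0.58171291,  0.23052083]), 'ee_rot': array([ 8.25901763e-01, -5.63813597e-01, -5.91574315e-04, -3.93873443e-04]), 'ft_force': array([ 0.45234136,  0.12300666, -0.0294098 ]), 'torque': array([0.00064499, 0.03609131, 0.06464162]), 'grip_width': 0.9988101603497664} 0.0187
scene {'intrinsics': array([[393.16466479,   0.        , 283.28072974],
       [  0.        , 393.16466479, 209.69501085],
       [  0.        ,   0.        ,   1.        ]]), 'pose': array([[-0.83954222, -0.43599615,  0.32415462,  0.94484228],
       [ 0.54316216, -0.68673824,  0.48307915,  0.45614095],
       [ 0.01198872,  0.58163386,  0.81336236,  0.89273093],
       [ 0.        ,  0.        ,  0.        ,  1.        ]])}
top {'intrinsics': array([[434.87977657,   0.        , 281.61273534],
       [  0.        , 434.87977657, 214.47780601],
       [  0.        ,   0.        ,   1.        ]]), 'pose': array([[-0.01466312,  0.98623981, -0.16466944,  0.40469082],
       [-0.99987821, -0.01358259,  0.00768602, -0.00278236],
       [ 0.00534362,  0.16476209,  0.98631886,  1.35531462],
       [ 0.        ,  0.        ,  0.        ,  1.        ]])}
```

View pics/scene0.png

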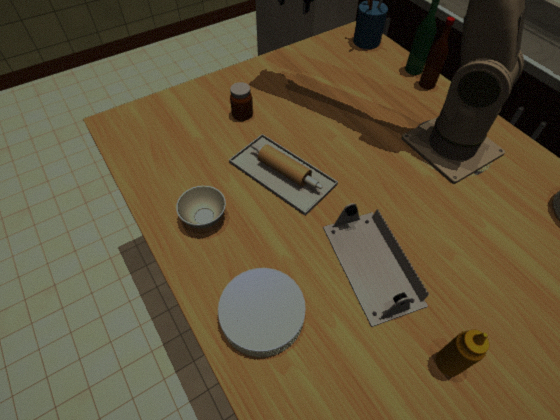

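View pics/top0.png

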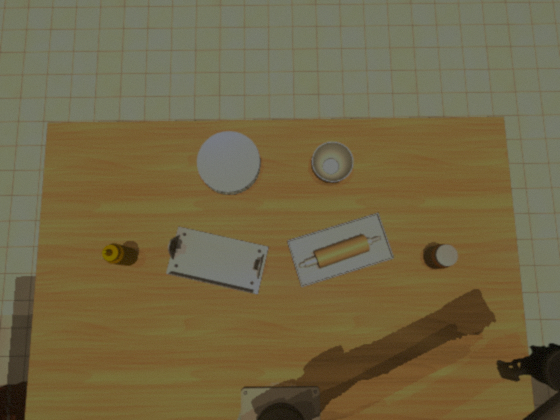

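The scene picture shows the tray with the roll at about (283,165), with the white barrel end toward (315,182) and the plunger toward (258,152). The holder is at about (375,265) with its cups at (350,212) and (400,299), and the tear bar is on the robot's side. In the top picture the roll is at about (341,251) and the holder cups are at (176,246) and (258,265). Next I'll zoom in.

```bash
python3 - <<'E'
import cv2,numpy as np
def crop(n,x0,y0,x1,y1,s,o):
    p=np.load(n+"0.npz")["p"][y0:y1,x0:x1,::-1].astype(float)
    p=np.clip(p*1.7,0,255).astype(np.uint8)
    cv2.imwrite(o,cv2.resize(p,None,fx=s,fy=s,interpolation=cv2.INTER_CUBIC))
crop("top",285,205,400,290,6,"pics/c1.png")
crop("top",160,220,275,300,6,"pics/c2.png")
crop("scene",225,130,345,215,6,"pics/c3.png")
crop("scene",315,195,435,330,4.4,"pics/c4.png")
E
```

```text
(no output)
```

View pics/c1.png

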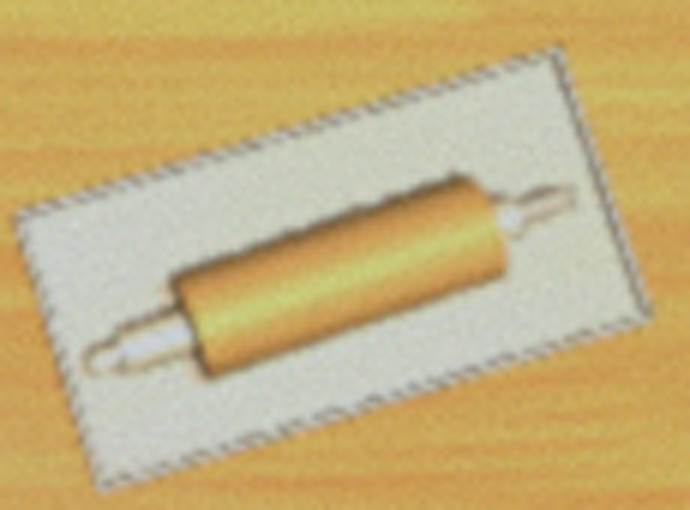

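View pics/c2.png

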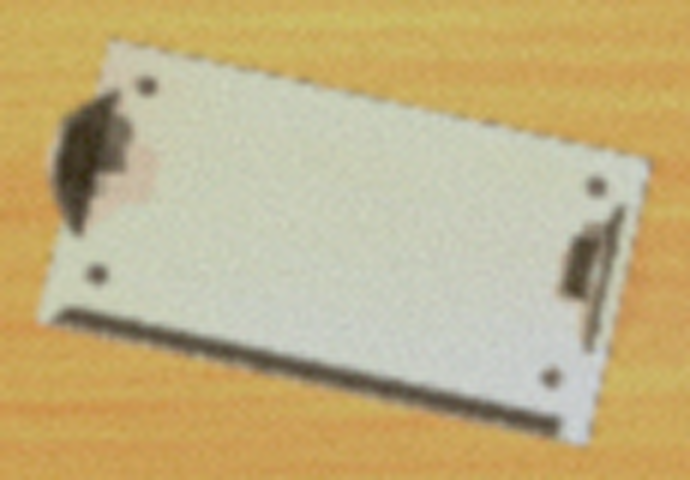

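View pics/c3.png

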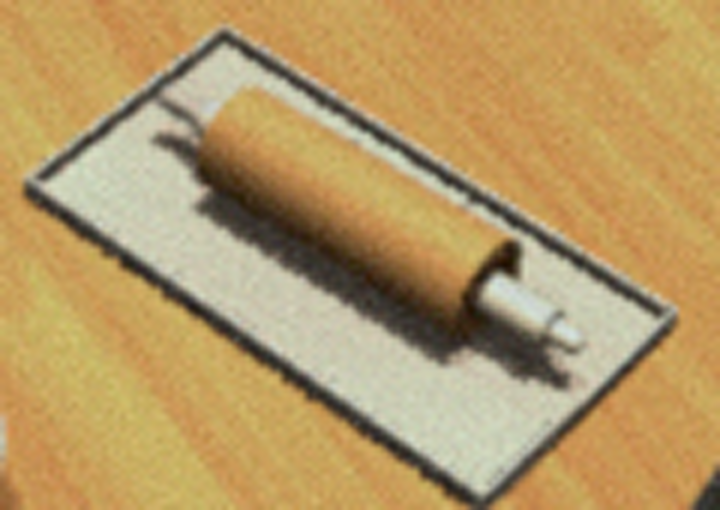

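View pics/c4.png

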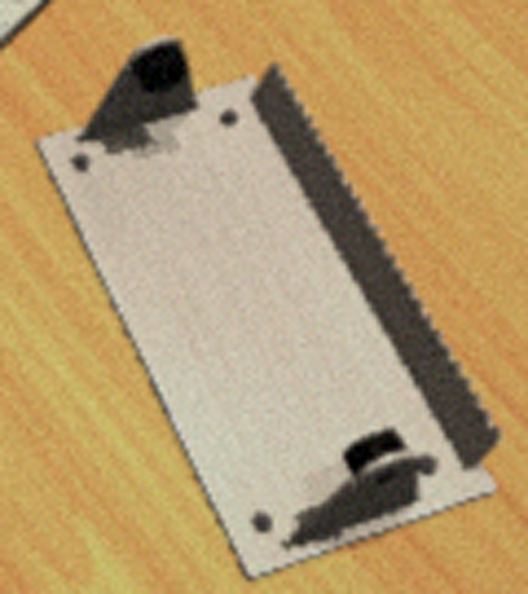

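```bash
cat > h.py <<'E'
import numpy as np,cv2
def load(n): return np.load(n+".npz")
def world(f):
    K,T,d=f["K"],f["T"],f["d"]; v,u=np.mgrid[:d.shape[0],:d.shape[1]]
    P=np.stack([(u-K[0,2])/K[0,0]*d,-(v-K[1,2])/K[1,1]*d,-d],-1)
    return P@T[:3,:3].T+T[:3,3]
def ray(f,u,v,z):
    K,T=f["K"],f["T"]; u=np.asarray(u,float);v=np.asarray(v,float)
    D=np.stack([(u-K[0,2])/K[0,0],-(v-K[1,2])/K[1,1],-np.ones_like(u)],-1)@T[:3,:3].T
    o=T[:3,3]; return o+D*((z-o[2])/D[...,2])[...,None]
def proj(f,P):
    K,T=f["K"],f["T"]; c=(np.asarray(P)-T[:3,3])@T[:3,:3]
    return np.stack([K[0,2]+K[0,0]*c[...,0]/-c[...,2],K[1,2]-K[1,1]*c[...,1]/-c[...,2]],-1)
E
python3 - <<'E'
from h import *
np.set_printoptions(precision=4,suppress=True)
R={"top":((285,205,400,290),(160,220,275,300)),"scene":((225,130,345,215),(315,195,435,330))}
for n in("top","scene"):
    f=load(n+"0"); W=world(f); ok=f["d"]>0
    print(n,"invalid frac",1-ok.mean())
    hsv=cv2.cvtColor(f["p"],cv2.COLOR_RGB2HSV)
    for k,(x0,y0,x1,y1) in enumerate(R[n]):
        m=np.zeros(ok.shape,bool); m[y0:y1,x0:x1]=1
        w=m&ok; P=W[w]; print(k,"z hist",np.histogram(P[:,2],np.arange(-.01,.12,.01))[0])
        if k==0: sel=w&(W[...,2]>.042)
        else: sel=w&(W[...,2]>.055)
        Q=W[sel]; print("high pts",len(Q),Q.mean(0))
        if k==0:
            c,s,vt=np.linalg.svd(Q[:,:2]-Q[:,:2].mean(0),full_matrices=False); d=vt[0]*np.sign(vt[0,1]); print("dir",d,"yaw of y axis",np.arctan2(-d[0],d[1]))
            t=(Q[:,:2]-Q[:,:2].mean(0))@d; print("ext",np.percentile(t,[0,1,99,100]),np.percentile(Q[:,2],[90,99]))
        else:
            hi=Q[Q[:,1]>.13] if False else Q
            mid=Q[:,1].mean()
            for g in(Q[Q[:,1]<mid],Q[Q[:,1]>mid]): print(" upr",len(g),g.mean(0),g.min(0),g.max(0))
E
```

```text
top invalid frac 0.004175170068027256
0 z hist [2265 5827  460   15  133  273  561  198    0    0    0    0]
high pts 978 [ 0.5099 -0.1881  0.0549]
dir [-0.3173  0.9483] yaw of y axis 0.3228972755068986
ext [-0.1012 -0.091   0.1031  0.1153] [0.0616 0.065 ]
1 z hist [2175 6231  294   90  133   66   15   17   28   87   35    0]
high pts 176 [0.5048 0.2022 0.0822]
 upr 76 [0.4708 0.0595 0.0841] [0.4468 0.0473 0.0556] [0.494  0.0699 0.0948]
 upr 100 [0.5306 0.3107 0.0807] [0.5096 0.2993 0.0576] [0.5542 0.3238 0.096 ]
scene invalid frac 0.003788265306122418
0 z hist [3769 4752  431   83  237  262  549   70    6    0    0    0]
high pts 818 [ 0.5175 -0.1743  0.054 ]
dir [-0.2663  0.9639] yaw of y axis 0.26958822581040054
ext [-0.1039 -0.0917  0.2267  0.2291] [0.0599 0.0649]
1 z hist [5170 9355  387  360  397  116   49   56   73  146   38    0]
high pts 336 [0.5091 0.2008 0.079 ]
 upr 152 [0.476  0.0627 0.0781] [0.4495 0.0494 0.056 ] [0.4928 0.0738 0.0937]
 upr 184 [0.5365 0.3148 0.0797] [0.512  0.3002 0.0551] [0.5566 0.3253 0.0955]
```

```bash
python3 - <<'E'
from h import *
from scipy.optimize import least_squares
np.set_printoptions(precision=4,suppress=True)
def unc(pts,x0,y0,s): p=np.array(pts,float); return np.stack([x0+(p[:,0]+.5)/s-.5,y0+(p[:,1]+.5)/s-.5],1)
T=load("top0");S=load("scene0")
# roll
for n,f,(x0,y0,x1,y1) in(("top",T,(285,205,400,290)),("scene",S,(225,130,345,215))):
    W=world(f); hsv=cv2.cvtColor(f["p"],cv2.COLOR_RGB2HSV); m=np.zeros(W.shape[:2],bool)
    m[y0:y1,x0:x1]=1; hh=W[...,2]; m&=(f["d"]>0)&(hh>.03)&(hh<.075)&(hsv[...,1]>90)
    nl,lab,st,ce=cv2.connectedComponentsWithStats(m.astype(np.uint8)); k=1+np.argmax(st[1:,4]); m=lab==k
    Q=W[m]
    def res(p,full=False):
        a=np.array([-np.sin(p[2]),np.cos(p[2])]); nn=np.array([a[1],-a[0]])
        r=np.hypot((Q[:,:2]-p[:2])@nn,Q[:,2]-p[3])-.028
        return r
    q=least_squares(res,[*Q[:,:2].mean(0),.3,.032],loss="soft_l1",f_scale=.003).x
    a=np.array([-np.sin(q[2]),np.cos(q[2])]); t=(Q[:,:2]-q[:2])@a
    lo,hi=np.percentile(t,[.5,99.5]); c=q[:2]+a*(lo+hi)/2
    print(n,"roll center",c,"yaw",q[2],"z",q[3],"len",hi-lo,"npts",len(Q))
    tips=unc([(573,197),(83,362)],285,205,6) if n=="top" else unc([(155,97),(581,346)],225,130,6)
    tw=ray(f,tips[:,0],tips[:,1],.032)[:,:2]; print(" tips plunger/fixed",tw,"t:",(tw-c)@a,"perp",(tw-c)@np.array([a[1],-a[0]]),"len",np.linalg.norm(tw[0]-tw[1]))
# plate
ct=unc([(112,40),(650,160),(588,443),(38,322)],160,220,6); ct=ray(T,ct[:,0],ct[:,1],.005)[:,:2]
cs=unc([(38,143),(250,578),(495,490)],315,195,4.4); cs=ray(S,cs[:,0],cs[:,1],.005)[:,:2]
print("top corners",ct,[np.linalg.norm(ct[i]-ct[(i+1)%4]) for i in range(4)])
print("scene corners",cs,[np.linalg.norm(cs[i]-cs[i+1]) for i in range(2)])
yaws=[]
for A,B in((ct[1],ct[0]),(ct[2],ct[3]),(cs[0],cs[1])): d=B-A; print("yaw",np.arctan2(-d[0],d[1]))
E
```

```text
top roll center [ 0.5112 -0.1907] yaw 0.325827197194102 z 0.032387139416052875 len 0.15903381928680327 npts 949
 tips plunger/fixed [[ 0.5503 -0.3135]
 [ 0.4701 -0.0617]] t: [-0.1288  0.1354] perp [-0.0023  0.0024] len 0.2642879388626366
scene roll center [ 0.5103 -0.1893] yaw 0.32124631762063366 z 0.030951442245155503 len 0.16005529496754944 npts 906
 tips plunger/fixed [[ 0.5563 -0.3094]
 [ 0.4692 -0.0627]] t: [-0.1285  0.1331] perp [0.0058 0.001 ] len 0.2616138159432889
top corners [[0.5972 0.3107]
 [0.5306 0.0308]
 [0.3867 0.0637]
 [0.4519 0.345 ]] [np.float64(0.2878127393559836), np.float64(0.1475760485798981), np.float64(0.2888065734478389), np.float64(0.14936133072998942)]
scene corners [[0.5315 0.0351]
 [0.5985 0.3132]
 [0.4554 0.3477]] [np.float64(0.28612132030662213), np.float64(0.14712358768332381)]
yaw -0.23378034110287071
yaw -0.22758006932561078
yaw -0.23637226787407273
```

```bash
python3 - <<'E'
from h import *
np.set_printoptions(precision=4,suppress=True)
T=load("top0");S=load("scene0"); yaw=-.2325
ay=np.array([-np.sin(yaw),np.cos(yaw)]); ax=np.array([np.cos(yaw),np.sin(yaw)])
o=np.array([.5037,.188])
for n,f,(x0,y0,x1,y1) in(("top",T,(160,220,275,300)),("scene",S,(315,195,435,330))):
    W=world(f); m=np.zeros(W.shape[:2],bool); m[y0:y1,x0:x1]=1
    m&=(f["d"]>0)
    X=(W[...,:2]-o)@ax; Y=(W[...,:2]-o)@ay; Z=W[...,2]
    for s in(-1,1):
        g=m&(Y*s>.11)&(Y*s<.15)&(Z>.06)
        for lo,hi in((.06,.075),(.075,.085),(.085,.1)):
            k=g&(Z>=lo)&(Z<hi); print(n,s,lo,k.sum(),"X",np.percentile(X[k],[2,50,98]),"Y",np.percentile(Y[k],[2,50,98]))
    pl=m&(Z>-.003)&(Z<.012)&(cv2.cvtColor(f["p"],cv2.COLOR_RGB2HSV)[...,1]<70)
    k=pl&(abs(X)<.1)&(abs(Y)<.16); print(" plate X",np.percentile(X[k],[1,99]),"Y",np.percentile(Y[k],[.5,99.5]))
    tb=m&(Z>.02)&(Z<.05)&(X<-.05)&(abs(Y)<.13); 
    A=np.polyfit(Y[tb],X[tb],1); print(" bar n",tb.sum(),"X",np.median(X[tb]),np.percentile(X[tb],[3,97]),"slope",A[0])
E
```

```text
top -1 0.06 5 X [-0.023   0.0105  0.0182] Y [-0.1391 -0.1382 -0.1376]
top -1 0.075 17 X [-0.0175 -0.0024  0.0152] Y [-0.1409 -0.131  -0.1231]
top -1 0.085 49 X [-0.0137 -0.0032  0.0109] Y [-0.1393 -0.1321 -0.1234]
top 1 0.06 25 X [-0.0226 -0.0048  0.0198] Y [0.1168 0.1209 0.1343]
top 1 0.075 24 X [-0.0178 -0.0016  0.0141] Y [0.1171 0.1221 0.1337]
top 1 0.085 47 X [-0.0149 -0.0015  0.0112] Y [0.117  0.127  0.1343]
 plate X [-0.0766  0.0615] Y [-0.146   0.1396]
 bar n 236 X -0.08311881293456785 [-0.0868 -0.0792] slope 0.001940802179029459
scene -1 0.06 54 X [-0.0156  0.0017  0.0202] Y [-0.1378 -0.1246 -0.1202]
scene -1 0.075 31 X [-0.0189  0.0084  0.0145] Y [-0.1365 -0.1273 -0.1201]
scene -1 0.085 60 X [-0.0128 -0.0005  0.0105] Y [-0.1381 -0.1293 -0.12  ]
scene 1 0.06 37 X [-0.02    0.0121  0.0217] Y [0.1197 0.1355 0.138 ]
scene 1 0.075 53 X [-0.0155  0.0081  0.0156] Y [0.1196 0.1344 0.1384]
scene 1 0.085 78 X [-0.0114  0.0007  0.011 ] Y [0.1194 0.1285 0.1361]
 plate X [-0.078   0.0628] Y [-0.1411  0.1432]
 bar n 655 X -0.0823319406180521 [-0.0869 -0.0786] slope 0.003585308462993933
```

```bash
cat > mv.py <<'E'
import numpy as np,sys
from workcell import manip
from scipy.spatial.transform import Rotation as R
def rel(x,y,z,ang):
    o=manip.get_obs(); M=R.from_quat(o["ee_rot"]).as_matrix()
    a=np.arctan2(M[1,0],M[0,0]); d=(np.array([x,y,z])-o["position"])@M
    s=-((ang-a+np.pi)%(2*np.pi)-np.pi)
    print("clock %.2f"%o["clock"],"pos",o["position"].round(4),"xang %.4f"%a,"tilt z",M[:,2].round(4),"f",o["ft_force"].round(2),"tq",o["torque"].round(2),"grip %.3f"%o["grip_width"])
    print("shift",d.round(4),"spin %.4f"%s)
if __name__=="__main__": rel(*map(float,sys.argv[1:]))
E
python3 mv.py .5108 -.190 .13 .3235
```

```text
clock 0.10 pos [ 0.2275 -0.5818  0.2306] xang -1.1980 tilt z [-5.0e-04  1.2e-03 -1.0e+00] f [-0.12  0.35 -0.45] tq [0.02 0.01 0.02] grip 1.001
shift [-0.2615 -0.4065  0.1009] spin -1.5215
```

Emit:
send_rows:
  steps:
    - [[-0.02, -0.03, 0.0], -0.1]
    - [[-0.055, -0.085, 0.0], -0.28]
    - [[-0.09, -0.14, 0.01], -0.46]
    - [[-0.125, -0.195, 0.03], -0.64]
    - [[-0.16, -0.25, 0.05], -0.82]
    - [[-0.195, -0.305, 0.07], -1.0]
    - [[-0.23, -0.36, 0.09], -1.18]
    - [[-0.2615, -0.4065, 0.1], -1.36]
  hand: 1.0
  force: 80

```text
clock: 1.1
position: [0.4984, -0.2075, 0.1354]
ee_rot: [0.996, 0.084, -0.0, -0.0]
ft_force: [0.7, -0.3, 0.7]
grip_width: 1.001
```

```bash
python3 mv.py .5108 -.190 .010 .3235
```

```text
clock 1.10 pos [ 0.4984 -0.2075  0.1354] xang 0.1674 tilt z [-5.e-04  0.e+00 -1.e+00] f [ 0.71 -0.31  0.69] tq [-0.05 -0.07 -0.  ] grip 1.001
shift [ 0.0152 -0.0151  0.1254] spin -0.1561
```

Emit:
send_rows:
  steps:
    - [[0, 0, 0.01], -0.08]
    - [[0, 0, 0.03], -0.16]
    - [[0, 0, 0.06], -0.1615]
    - [[0, 0, 0.09], -0.1615]
    - [[0, 0, 0.105], -0.1615]
    - [[0, 0, 0.115], -0.1615]
    - [[0, 0, 0.12], -0.1615]
    - [[0, 0, 0.12], -0.1615]

```text
clock: 2.1
position: [0.4974, -0.2091, 0.016]
ee_rot: [0.987, 0.161, -0.001, -0.0]
ft_force: [0.1, 0.5, -0.2]
grip_width: 1.001
```

```bash
python3 mv.py .5108 -.190 .010 .3235
```

```text
clock 2.10 pos [ 0.4974 -0.2091  0.016 ] xang 0.3234 tilt z [-1.3e-03  2.0e-04 -1.0e+00] f [ 0.09  0.47 -0.23] tq [-0.02 -0.06  0.03] grip 1.001
shift [ 0.0188 -0.0138  0.006 ] spin -0.0001
```

Emit:
send_rows:
  steps:
    - [[0.009, -0.007, 0.003], 0]
    - [[0.0188, -0.0138, 0.006], 0]
    - [[0.0188, -0.0138, 0.006], 0]
    - [[0.0188, -0.0138, 0.006], 0]
    - [[0.0188, -0.0138, 0.006], 0]
    - [[0.0188, -0.0138, 0.006], 0]
    - [[0.0188, -0.0138, 0.006], 0]
    - [[0.0188, -0.0138, 0.006], 0]

```text
clock: 3.1
position: [0.5114, -0.1901, 0.0103]
ee_rot: [0.987, 0.161, -0.0, 0.0]
ft_force: [0.4, 0.1, 0.9]
grip_width: 1.001
```

```bash
python3 mv.py .5108 -.190 .010 .3235; python3 - <<'E'
from workcell import manip
import cv2,numpy as np
for n in("scene","top"):
    p,d=manip.camera(n); i=manip.camera_info(n)
    np.savez(f"{n}1.npz",p=p,d=d,K=i["intrinsics"],T=i["pose"])
    x0,y0,x1,y1=(285,205,400,290) if n=="top" else (200,100,345,215)
    cv2.imwrite(f"pics/{n}1.png",cv2.resize(np.clip(p[y0:y1,x0:x1,::-1]*1.7,0,255).astype(np.uint8),None,fx=5,fy=5,interpolation=cv2.INTER_CUBIC))
E
```

```text
clock 3.10 pos [ 0.5114 -0.1901  0.0103] xang 0.3233 tilt z [ 0.e+00 -1.e-04 -1.e+00] f [0.35 0.12 0.92] tq [ 0.01 -0.    0.  ] grip 1.001
shift [-0.0005 -0.0003  0.0003] spin -0.0002
```

View pics/scene1.png

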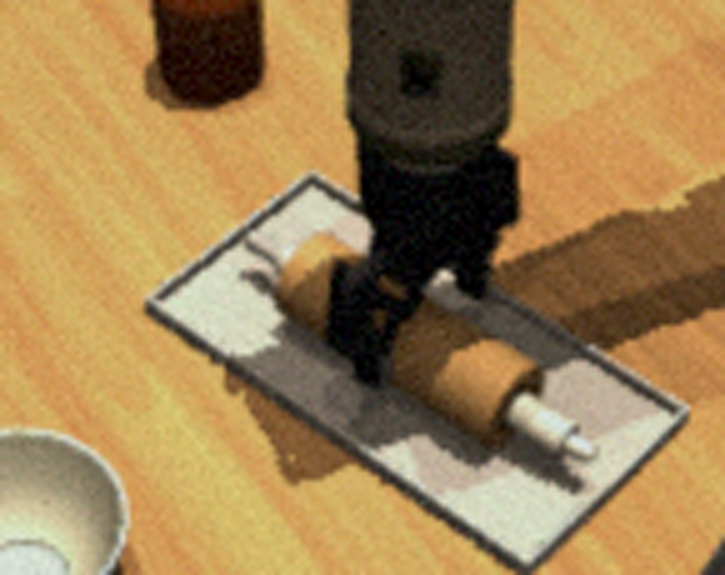

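View pics/top1.png

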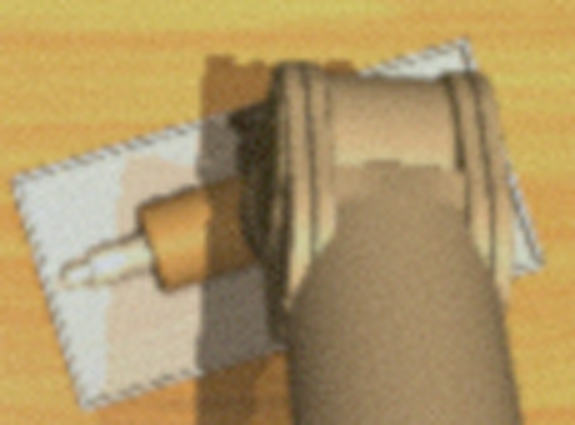

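The jaws straddle the roll midway along it: the fixed pin is at (597,452) and the plunger at (250,240) in the scene crop. The roll shifted by only a few mm. Closing now.

Emit:
send_rows:
  steps:
    - [[0, 0, 0], 0]
    - [[0, 0, 0], 0]
    - [[0, 0, 0], 0]
    - [[0, 0, 0], 0]
    - [[0, 0, 0], 0]
    - [[0, 0, 0], 0]
    - [[0, 0, 0], 0]
    - [[0, 0, 0], 0]
  hand: 0.0
  force: 90

```text
clock: 4.2
position: [0.5116, -0.1901, 0.0109]
ee_rot: [0.987, 0.161, 0.0, 0.0]
ft_force: [-1.5, 0.3, 7.2]
grip_width: 0.627
```

```bash
python3 mv.py .5024 .1867 .14 -.234
```

```text
clock 4.20 pos [ 0.5116 -0.1901  0.0109] xang 0.3234 tilt z [ 3.e-04 -4.e-04 -1.e+00] f [-1.53  0.28  7.18] tq [ 0.17  0.32 -0.09] grip 0.627
shift [ 0.111  -0.3601 -0.1293] spin 0.5574
```

Emit:
send_rows:
  steps:
    - [[0, 0, -0.01], 0]
    - [[0, 0, -0.04], 0]
    - [[0, 0, -0.08], 0]
    - [[0, 0, -0.115], 0]
    - [[0.01, -0.03, -0.13], 0.05]
    - [[0.025, -0.08, -0.13], 0.12]
    - [[0.04, -0.13, -0.13], 0.2]
    - [[0.055, -0.18, -0.13], 0.28]

```text
clock: 5.2
position: [0.5057, -0.0003, 0.1405]
ee_rot: [1.0, 0.02, -0.0, 0.0]
ft_force: [1.7, 0.3, -3.2]
grip_width: 0.63
```

```bash
python3 mv.py .4818 .2105 .11 -.034
```

```text
clock 5.20 pos [ 5.057e-01 -3.000e-04  1.405e-01] xang 0.0408 tilt z [-3.e-04 -4.e-04 -1.e+00] f [ 1.69  0.28 -3.24] tq [ 0.02 -0.06  0.02] grip 0.630
shift [-0.0153 -0.2116  0.0304] spin 0.0748
```

Emit:
send_rows:
  steps:
    - [[-0.001, -0.02, 0], 0.01]
    - [[-0.004, -0.06, 0.0], 0.03]
    - [[-0.008, -0.105, 0.0], 0.05]
    - [[-0.012, -0.15, 0.0], 0.07]
    - [[-0.014, -0.185, 0.008], 0.0748]
    - [[-0.0153, -0.205, 0.018], 0.0748]
    - [[-0.0153, -0.2116, 0.026], 0.0748]
    - [[-0.0153, -0.2116, 0.03], 0.0748]

```text
clock: 6.2
position: [0.4816, 0.2083, 0.1098]
ee_rot: [1.0, -0.016, -0.0, 0.0]
ft_force: [-0.7, -0.3, -3.6]
grip_width: 0.631
```

```bash
python3 mv.py .4818 .2105 .11 -.034; cat > snap.py <<'E'
from workcell import manip
import cv2,numpy as np,sys
k=sys.argv[1]
for n in("scene","top"):
    p,d=manip.camera(n); i=manip.camera_info(n)
    np.savez(f"{n}{k}.npz",p=p,d=d,K=i["intrinsics"],T=i["pose"])
    x0,y0,x1,y1=(155,200,285,300) if n=="top" else (300,175,440,330)
    s=6 if n=="top" else 3.8
    cv2.imwrite(f"pics/{n}{k}.png",cv2.resize(np.clip(p[y0:y1,x0:x1,::-1].astype(float)*1.7,0,255).astype(np.uint8),None,fx=s,fy=s,interpolation=cv2.INTER_CUBIC))
E
python3 snap.py 2
```

```text
clock 6.20 pos [0.4816 0.2083 0.1098] xang -0.0312 tilt z [-8.e-04 -7.e-04 -1.e+00] f [-0.7  -0.35 -3.6 ] tq [ 0.   -0.01 -0.02] grip 0.631
shift [ 0.0001 -0.0022 -0.0002] spin 0.0028
```

View pics/scene2.png

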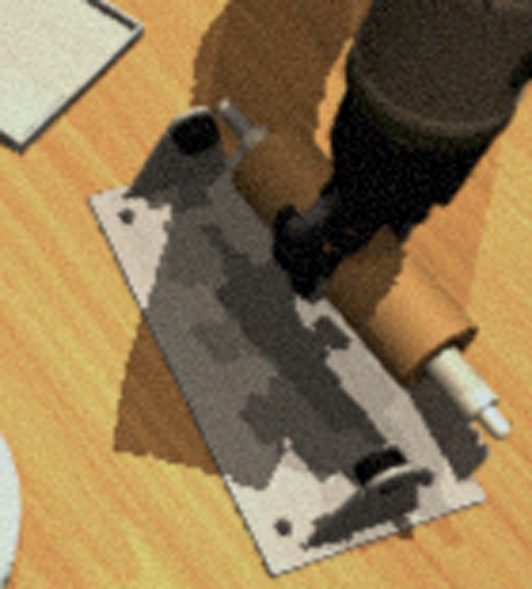

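View pics/top2.png

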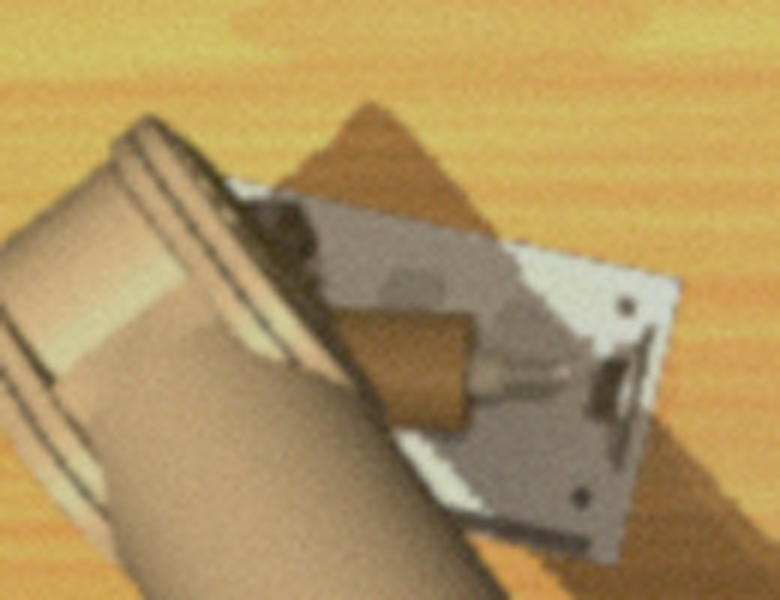

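```bash
python3 - <<'E'
from h import *
np.set_printoptions(precision=4,suppress=True)
T=load("top2");S=load("scene2")
def unc(pts,x0,y0,s): p=np.array(pts,float); return np.stack([x0+(p[:,0]+.5)/s-.5,y0+(p[:,1]+.5)/s-.5],1)
C=np.array([.4816,.2083]); a=np.array([.0312,.9995]); n=np.array([.9995,-.0312])
for nm,f,t in(("scene",S,unc([(222,101),(503,437)],300,175,3.8)),("top",T,unc([(571,372)],155,200,6))):
    w=ray(f,t[:,0],t[:,1],.131)[:,:2]; print(nm,w,"along",(w-C)@a,"perp",(w-C)@n)
    W=world(f); 
    # roll depth cylinder centre check
    hsv=cv2.cvtColor(f["p"],cv2.COLOR_RGB2HSV); m=(f["d"]>0)&(W[...,2]>.115)&(W[...,2]<.17)&(hsv[...,1]>110)&(hsv[...,0]<25)
    Q=W[m]; q=(Q[:,:2]-C); k=(abs(q@n)<.05)&(abs(q@a)<.1); Q=Q[k]
    from scipy.optimize import least_squares
    def res(p):
        nn=np.array([np.cos(p[0]),np.sin(p[0])]); return np.hypot((Q[:,:2]-C)@nn-p[1],Q[:,2]-p[2])-.028
    r=least_squares(res,[-.0312,0,.131],loss="soft_l1",f_scale=.003).x; tt=(Q[:,:2]-C)@a
    print("  cyl ang %.4f perp %.4f z %.4f"%tuple(r),len(Q),"along",np.percentile(tt,[.5,99.5]))
E
```

```text
scene [[0.4743 0.0797]
 [0.4904 0.3428]] along [-0.1287  0.1347] perp [-0.0032  0.0046]
  cyl ang -0.0511 perp -0.0006 z 0.1302 1341 along [-0.0791  0.0808]
top [[0.4765 0.0789]] along [-0.1295] perp [-0.0011]
  cyl ang -0.0634 perp 0.0008 z 0.1303 343 along [-0.0829 -0.0056]
```

```bash
python3 - <<'E'
from h import *
from scipy.optimize import least_squares
C=np.array([.4816,.2083]); a=np.array([.0312,.9995]); n=np.array([.9995,-.0312])
f=load("scene2"); W=world(f); hsv=cv2.cvtColor(f["p"],cv2.COLOR_RGB2HSV)
m=(f["d"]>0)&(W[...,2]>.10)&(W[...,2]<.17)&(hsv[...,1]>100)&(hsv[...,0]<25)
q=W[...,:2]-C; m&=(abs(q@n)<.04)&(abs(q@a)<.085)
m=cv2.erode(m.astype(np.uint8),np.ones((3,3)))>0
Q=W[m]
def res(p):
    t=(Q[:,:2]-C)@a; return np.hypot((Q[:,:2]-C)@n-p[0]-p[1]*t,Q[:,2]-p[2]-p[3]*t)-.028
r=least_squares(res,[0,0,.131,0],loss="soft_l1",f_scale=.002); J=np.linalg.inv(r.jac.T@r.jac)
print(r.x,"std",np.sqrt(np.diag(J))*np.std(res(r.x)),len(Q),np.std(res(r.x)))
# white barrel pts both ends
for lo,hi in((.085,.105),(-.099,-.085),(-.128,-.1)):
    t=q@a; b=(f["d"]>0)&(t>lo)&(t<hi)&(abs(q@n)<.02)&(W[...,2]>.11)&(W[...,2]<.16); print(lo,b.sum(),"perp",((q@n)[b]).mean(),"z",W[b][:,2].mean(),W[b][:,2].max())
E
```

```text
[-0.00059497  0.02083926  0.1301641  -0.00033476] std [1.26473877e-04 2.29435912e-03 9.40055612e-05 1.76697705e-03] 1018 0.0017624886960860655
0.085 100 perp 0.005661299131852236 z 0.1378904385186998 0.14395648454846377
-0.099 31 perp 0.00225687993391653 z 0.13782957619116332 0.1435693911942134
-0.128 51 perp -0.00014258846367651388 z 0.13476357796699318 0.13944736333972318
```

```bash
python3 mv.py .484 .2077 .0543 -.031
```

```text
clock 6.30 pos [0.4819 0.2075 0.1098] xang -0.0327 tilt z [-8.e-04 -9.e-04 -1.e+00] f [ 0.61 -0.45 -3.14] tq [-0.02  0.    0.02] grip 0.632
shift [ 0.0021 -0.0003  0.0555] spin -0.0017
```

Emit:
send_rows:
  steps:
    - [[0.0005, -0.001, 0.003], 0]
    - [[0.001, -0.0025, 0.01], 0]
    - [[0.002, -0.0025, 0.02], 0]
    - [[0.002, -0.0025, 0.03], 0]
    - [[0.002, -0.0025, 0.04], 0]
    - [[0.002, -0.0025, 0.049], 0]
    - [[0.002, -0.0025, 0.0555], 0]
    - [[0.002, -0.0025, 0.0555], 0]

```text
clock: 7.3
position: [0.4837, 0.2112, 0.0543]
ee_rot: [1.0, -0.016, -0.0, 0.0]
ft_force: [-0.1, -0.2, -3.3]
grip_width: 0.631
```

```bash
python3 mv.py .484 .2097 .0543 -.031; python3 snap.py 3
```

```text
clock 7.30 pos [0.4837 0.2112 0.0543] xang -0.0313 tilt z [-8.e-04 -3.e-04 -1.e+00] f [-0.1  -0.17 -3.33] tq [ 0.02 -0.06  0.06] grip 0.631
shift [ 0.0004  0.0015 -0.    ] spin -0.0003
```

View pics/scene3.png

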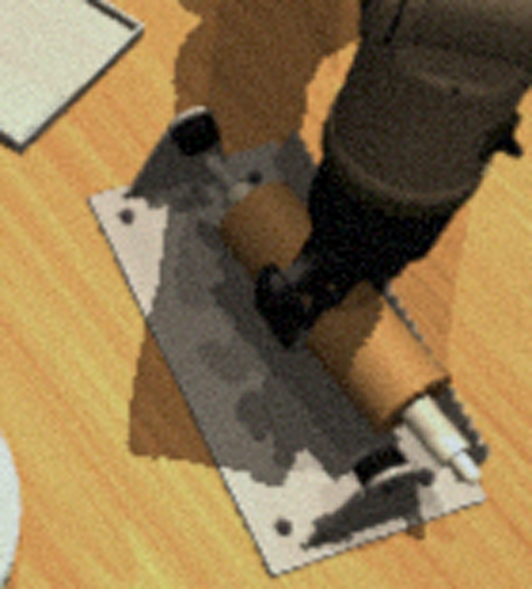

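View pics/top3.png

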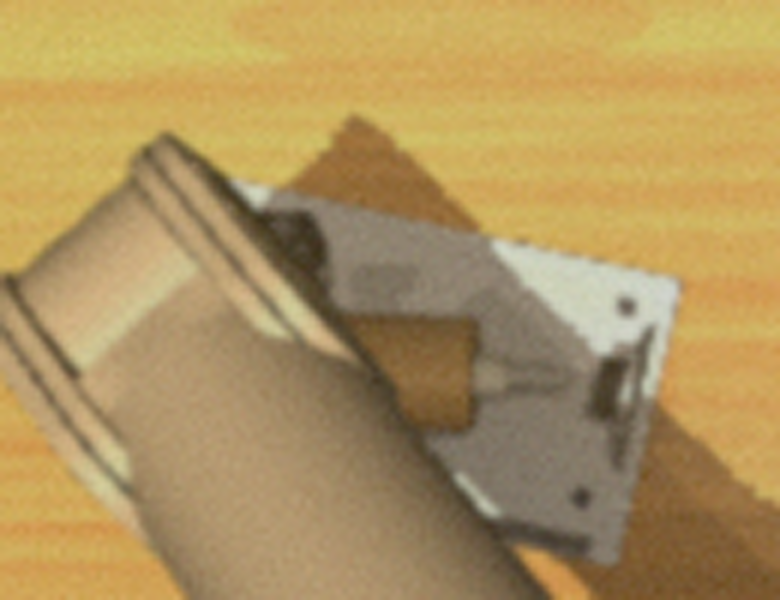

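In the top crop, the plunger nose is at (567,379) and the cup face centre is at about (596,386). The nose lies on the cup axis, about 13 mm from the rim, which agrees with the kinematics.

```bash
cat > ins.py <<'E'
import sys,json,numpy as np
from mv import rel
from workcell import manip
from scipy.spatial.transform import Rotation as R
O=np.array([.5024,.1867]); H=-.234; DEL=-.022; L=.1291; PO=-.0006
ax=np.array([np.cos(H),np.sin(H)]); ay=np.array([-np.sin(H),np.cos(H)])
def tgt(nx,ny,phi,z=.0543):   # nose point (as if uncompressed), mm->m
    c=np.array([nx,ny])+L*np.array([-np.sin(phi),np.cos(phi)])+PO*np.array([np.cos(phi),np.sin(phi)])
    w=O+c[0]*ax+c[1]*ay; rel(w[0],w[1],z,H+phi-DEL)
def now():
    o=manip.get_obs(); M=R.from_quat(o["ee_rot"]).as_matrix(); phi=np.arctan2(M[1,0],M[0,0])+DEL-H
    d=o["position"][:2]-O; c=np.array([d@ax,d@ay])-PO*np.array([np.cos(phi),np.sin(phi)])
    n=c-L*np.array([-np.sin(phi),np.cos(phi)]); F=o["ft_force"]
    print("nose XY %.4f %.4f phi %.4f z %.4f"%(*n,phi,o["position"][2]),"Fhold x,y,z %.2f %.2f %.2f"%(F[:2]@ax,F[:2]@ay,F[2]))
now()
if len(sys.argv)>1: tgt(*map(float,sys.argv[1:]))
E
python3 ins.py 0 -.117 .14
```

```text
nose XY 0.0002 -0.1070 phi 0.1807 z 0.0550 Fhold x,y,z 0.63 -0.11 -3.64
clock 7.40 pos [0.4841 0.2115 0.055 ] xang -0.0313 tilt z [ 3.e-04  1.e-04 -1.e+00] f [ 0.59 -0.25 -3.64] tq [0.05 0.   0.  ] grip 0.633
shift [0.003  0.0099 0.0007] spin 0.0407
```

Emit:
send_rows:
  steps:
    - [[0.0005, 0.0015, 0], 0.006]
    - [[0.001, 0.003, 0], 0.012]
    - [[0.0015, 0.0045, 0], 0.018]
    - [[0.002, 0.006, 0], 0.024]
    - [[0.0025, 0.0075, 0], 0.03]
    - [[0.003, 0.009, 0.0], 0.036]
    - [[0.003, 0.01, 0.0], 0.04]
    - [[0.003, 0.01, 0.0], 0.04]

```text
clock: 8.4
position: [0.4866, 0.2011, 0.0548]
ee_rot: [0.999, -0.036, 0.0, 0.0]
ft_force: [-0.9, 0.3, -4.2]
grip_width: 0.635
```

```bash
python3 ins.py 0 -.127 .14; python3 snap.py 4
```

```text
nose XY -0.0000 -0.1174 phi 0.1405 z 0.0548 Fhold x,y,z -0.98 0.04 -4.22
clock 8.40 pos [0.4866 0.2011 0.0548] xang -0.0715 tilt z [ 0.e+00 -1.e-04 -1.e+00] f [-0.94  0.26 -4.22] tq [ 0.03 -0.05 -0.  ] grip 0.635
shift [-0.0015  0.0095  0.0005] spin 0.0005
```

View pics/top4.png

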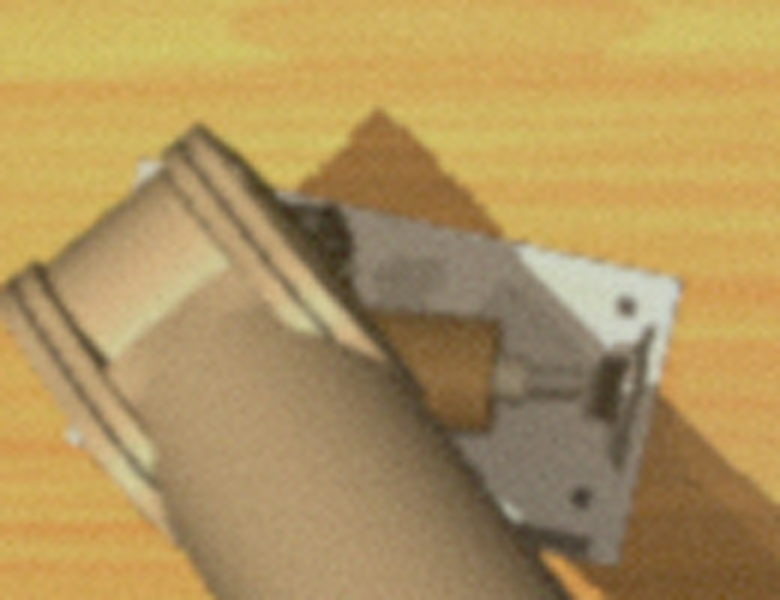

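View pics/scene4.png

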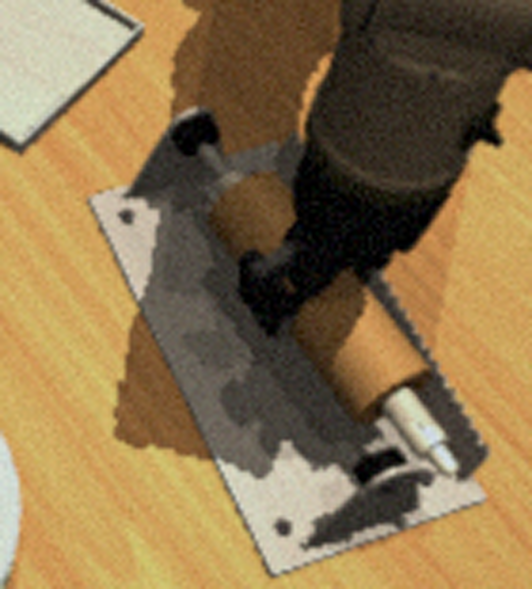

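```bash
python3 - <<'E'
from h import *
f=load("scene4"); p=f["p"][195:240,335:385,::-1].astype(float)
cv2.imwrite("pics/z4.png",cv2.resize(np.clip(p*3,0,255).astype(np.uint8),None,fx=12,fy=12,interpolation=cv2.INTER_CUBIC))
O=np.array([.5024,.1867]);H=-.234;ax=np.array([np.cos(H),np.sin(H)]);ay=np.array([-np.sin(H),np.cos(H)])
for lab,X,Y,Z in(("rimC",0,-.12,.075),("rim+x",.015,-.12,.075),("rim-x",-.015,-.12,.075),("top",0,-.12,.09),("nose",0,-.1174,.0755)):
    w=O+X*ax+Y*ay; u=proj(f,[*w,Z]); print(lab,(u-[335,195]+.5)*12-.5)
E
```

```text
rimC [208.32589877 207.15407949]
rim+x [144.19677602 225.95692902]
rim-x [272.06665873 188.46509907]
top [219.30982888 165.96733833]
nose [213.93662478 215.24430984]
```

View pics/z4.png

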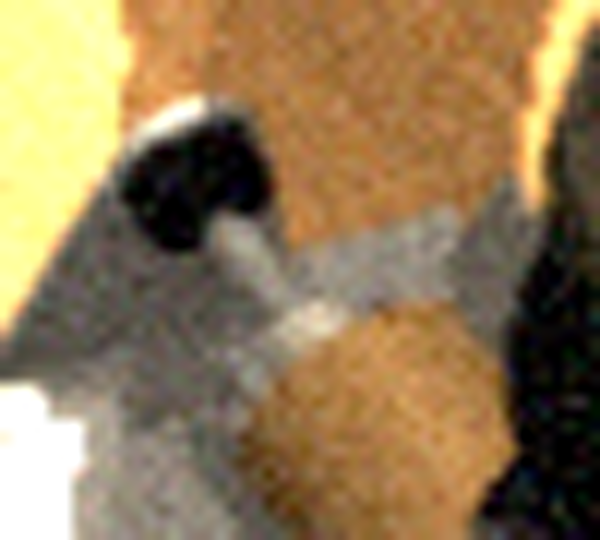

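In the zoom, the cup face is centred at about (206,205) and the pin's line runs through (222,222) into that centre, so it is aligned. I'll advance in small steps and feel for contact.

Emit:
send_rows:
  steps:
    - [[-0.0002, 0.0015, 0], 0]
    - [[-0.0004, 0.003, 0], 0]
    - [[-0.0006, 0.0045, 0], 0]
    - [[-0.0008, 0.006, 0], 0]
    - [[-0.001, 0.007, 0], 0]
    - [[-0.0012, 0.008, 0], 0]
    - [[-0.0013, 0.009, 0.0005], 0]
    - [[-0.0013, 0.009, 0.0005], 0]

```text
clock: 9.5
position: [0.4847, 0.1922, 0.0542]
ee_rot: [0.999, -0.036, -0.0, 0.0]
ft_force: [-0.5, -0.6, -4.6]
grip_width: 0.63
```

```bash
python3 ins.py 0 -.130 .14
```

```text
nose XY 0.0001 -0.1265 phi 0.1406 z 0.0542 Fhold x,y,z -0.38 -0.67 -4.55
clock 9.50 pos [0.4847 0.1922 0.0542] xang -0.0714 tilt z [-0.e+00 -2.e-04 -1.e+00] f [-0.53 -0.57 -4.55] tq [ 0.08 -0.01 -0.01] grip 0.630
shift [-0.0006  0.0035 -0.0001] spin 0.0006
```

Emit:
send_rows:
  steps:
    - [[-0.0001, 0.0007, 0], 0]
    - [[-0.0002, 0.0014, 0], 0]
    - [[-0.0003, 0.002, 0], 0]
    - [[-0.0004, 0.0025, 0], 0]
    - [[-0.0004, 0.003, 0], 0]
    - [[-0.0004, 0.003, 0], 0]
    - [[-0.0004, 0.003, 0], 0]
    - [[-0.0004, 0.003, 0.0], 0]

```text
clock: 10.5
position: [0.4841, 0.1894, 0.0543]
ee_rot: [0.999, -0.036, 0.0, 0.0]
ft_force: [-0.2, 0.1, -3.7]
grip_width: 0.637
```

```bash
python3 ins.py 0 -.132 .14
```

```text
nose XY 0.0002 -0.1294 phi 0.1407 z 0.0543 Fhold x,y,z -0.22 0.06 -3.69
clock 10.50 pos [0.4841 0.1894 0.0543] xang -0.0713 tilt z [ 0. -0. -1.] f [-0.2   0.11 -3.69] tq [ 0.06  0.03 -0.  ] grip 0.637
shift [-0.0006  0.0026 -0.    ] spin 0.0007
```

Emit:
send_rows:
  steps:
    - [[-0.0001, 0.0004, 0], 0]
    - [[-0.0002, 0.0008, 0], 0]
    - [[-0.0003, 0.0012, 0], 0]
    - [[-0.0003, 0.0016, 0], 0]
    - [[-0.0003, 0.0018, 0], 0]
    - [[-0.0003, 0.002, 0], 0]
    - [[-0.0003, 0.002, 0], 0]
    - [[-0.0003, 0.002, 0.0], 0]

```text
clock: 11.5
position: [0.4837, 0.1875, 0.0543]
ee_rot: [0.999, -0.036, 0.0, -0.0]
ft_force: [1.3, 3.7, -4.2]
grip_width: 0.634
```

```bash
python3 ins.py 0 -.132 .14
```

```text
nose XY 0.0003 -0.1313 phi 0.1408 z 0.0543 Fhold x,y,z 0.40 3.90 -4.17
clock 11.50 pos [0.4837 0.1875 0.0543] xang -0.0712 tilt z [ 2.e-04  1.e-04 -1.e+00] f [ 1.29  3.7  -4.17] tq [ 0.78 -0.12  0.08] grip 0.634
shift [-0.0003  0.0006  0.    ] spin 0.0008
```

```bash
python3 ins.py .0014 -.1402 .14
```

```text
nose XY 0.0003 -0.1313 phi 0.1408 z 0.0543 Fhold x,y,z 0.40 3.90 -4.17
clock 11.50 pos [0.4837 0.1875 0.0543] xang -0.0712 tilt z [ 2.e-04  1.e-04 -1.e+00] f [ 1.29  3.7  -4.17] tq [ 0.78 -0.12  0.08] grip 0.634
shift [-0.0002  0.009   0.    ] spin 0.0008
```

Emit:
send_rows:
  steps:
    - [[0, 0.0015, 0], 0]
    - [[0, 0.003, 0], 0]
    - [[0, 0.0045, 0], 0]
    - [[-0.0001, 0.006, 0], 0]
    - [[-0.0001, 0.0075, 0], 0]
    - [[-0.0002, 0.009, 0], 0]
    - [[-0.0002, 0.009, 0], 0]
    - [[-0.0002, 0.009, 0.0], 0]

```text
clock: 12.5
position: [0.4829, 0.179, 0.0545]
ee_rot: [0.999, -0.035, 0.0, -0.0]
ft_force: [1.4, 7.1, -3.1]
grip_width: 0.635
```

```bash
cat > avg.py <<'E'
from workcell import manip
import numpy as np,sys
from ins import ax,ay,now
F=[];P=[]
for i in range(int(sys.argv[1]) if len(sys.argv)>1 and sys.argv[1].isdigit() else 5):
    manip.camera("top"); o=manip.get_obs(); F.append(o["ft_force"]);P.append(o["position"])
F=np.array(F);print("mean F hold x %.2f y %.2f z %.2f"%((F[:,:2]@ax).mean(),(F[:,:2]@ay).mean(),F[:,2].mean()),"sd",F.std(0).round(2),"pos",np.mean(P,0).round(5),o["clock"])
E
sed -i 's/^now()$/if __name__=="__main__": now()/; s/^if len(sys.argv)>1:/if __name__=="__main__" and len(sys.argv)>1:/' ins.py
python3 ins.py; python3 avg.py 4; python3 snap.py 5
```

```text
nose XY 0.0015 -0.1397 phi 0.1412 z 0.0545 Fhold x,y,z -0.26 7.21 -3.10
mean F hold x 0.09 y 6.76 z -3.84 sd [0.62 0.32 0.54] pos [0.48287 0.17909 0.05447] 12.7
```

View pics/scene5.png

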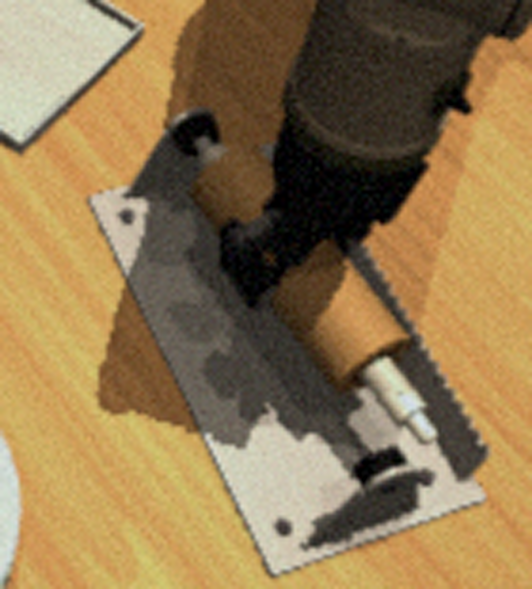

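```bash
python3 ins.py .0022 -.1456 .14
```

```text
nose XY 0.0015 -0.1397 phi 0.1411 z 0.0545 Fhold x,y,z -0.23 6.40 -3.46
clock 12.80 pos [0.4829 0.1791 0.0545] xang -0.0709 tilt z [ 5.e-04  9.e-04 -1.e+00] f [ 1.26  6.28 -3.46] tq [ 1.34 -0.18  0.04] grip 0.630
shift [-0.0002  0.006   0.0002] spin 0.0011
```

Emit:
send_rows:
  steps:
    - [[0, 0.001, 0], 0]
    - [[0, 0.002, 0], 0]
    - [[0, 0.003, 0], 0]
    - [[-0.0001, 0.004, 0], 0]
    - [[-0.0001, 0.005, 0], 0]
    - [[-0.0002, 0.0055, 0], 0]
    - [[-0.0002, 0.006, 0], 0]
    - [[-0.0002, 0.006, 0.0], 0]

```text
clock: 13.8
position: [0.4823, 0.1736, 0.0546]
ee_rot: [0.999, -0.035, 0.0, -0.001]
ft_force: [0.6, 8.3, -4.1]
grip_width: 0.631
```

```bash
python3 ins.py; python3 avg.py 4; python3 ins.py .0009 -.1456 .06
```

```text
nose XY 0.0023 -0.1451 phi 0.1414 z 0.0546 Fhold x,y,z -1.37 8.17 -4.11
mean F hold x -0.22 y 8.61 z -3.28 sd [0.35 0.37 0.2 ] pos [0.48234 0.17368 0.0546 ] 14.0
nose XY 0.0023 -0.1451 phi 0.1415 z 0.0546 Fhold x,y,z -0.26 8.80 -2.99
clock 14.00 pos [0.4823 0.1737 0.0546] xang -0.0705 tilt z [ 9.0e-04  1.7e-03 -1.0e+00] f [ 1.79  8.62 -2.99] tq [ 1.73 -0.24  0.06] grip 0.633
shift [0.009  0.0009 0.0003] spin 0.0815
```

```bash
python3 ins.py .0016 -.1459 .105
```

```text
nose XY 0.0023 -0.1451 phi 0.1415 z 0.0546 Fhold x,y,z -0.26 8.80 -2.99
clock 14.00 pos [0.4823 0.1737 0.0546] xang -0.0705 tilt z [ 9.0e-04  1.7e-03 -1.0e+00] f [ 1.79  8.62 -2.99] tq [ 1.73 -0.24  0.06] grip 0.633
shift [0.0039 0.0009 0.0003] spin 0.0365
```

Emit:
send_rows:
  steps:
    - [[0.0007, 0.0002, 0], 0.006]
    - [[0.0013, 0.0004, 0], 0.012]
    - [[0.002, 0.0006, 0], 0.018]
    - [[0.0026, 0.0008, 0], 0.024]
    - [[0.0033, 0.0009, 0], 0.03]
    - [[0.0039, 0.001, 0], 0.0365]
    - [[0.0039, 0.001, 0], 0.0365]
    - [[0.0039, 0.001, 0.0003], 0.0365]

```text
clock: 15.0
position: [0.4864, 0.1726, 0.0544]
ee_rot: [0.999, -0.053, 0.001, -0.001]
ft_force: [1.3, 9.2, -3.2]
grip_width: 0.633
```

```bash
python3 ins.py; python3 avg.py 3; python3 snap.py 6;  python3 ins.py 0 -.1461 .0
```

```text
nose XY 0.0018 -0.1458 phi 0.1051 z 0.0544 Fhold x,y,z -0.82 9.23 -3.23
mean F hold x -0.17 y 8.85 z -3.62 sd [0.4  0.14 0.47] pos [0.48634 0.17253 0.0544 ] 15.15
nose XY 0.0018 -0.1458 phi 0.1051 z 0.0544 Fhold x,y,z 0.27 8.66 -4.43
clock 15.25 pos [0.4864 0.1725 0.0544] xang -0.1069 tilt z [ 0.0014  0.0019 -1.    ] f [ 2.27  8.36 -4.43] tq [ 1.75 -0.43  0.11] grip 0.631
shift [0.0117 0.001  0.0001] spin 0.1051
```

View pics/scene6.png

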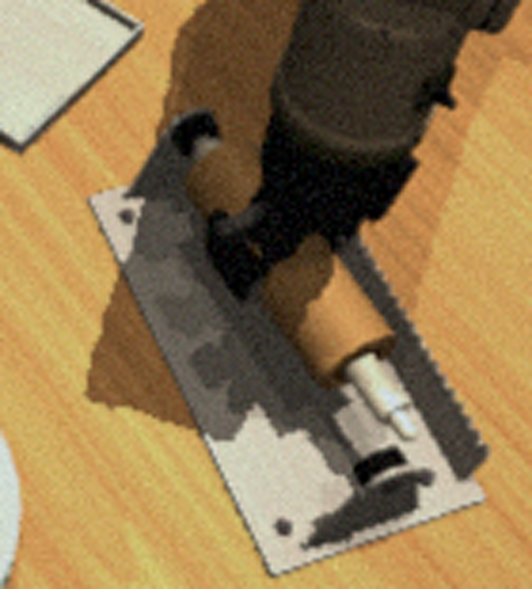

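```bash
python3 ins.py .00096 -.1463 .062|tail -1;python3 ins.py 0 -.1463 .0|tail -1
```

```text
shift [0.0046 0.0006 0.0001] spin 0.0431
shift [0.0116 0.0012 0.0001] spin 0.1051
```

Emit:
send_rows:
  steps:
    - [[0.0005, 0.0003, 0], 0.004]
    - [[0.001, 0.0005, 0], 0.01]
    - [[0.0017, 0.0006, 0], 0.016]
    - [[0.0024, 0.0006, 0], 0.023]
    - [[0.0031, 0.0006, 0], 0.03]
    - [[0.0038, 0.0006, 0], 0.037]
    - [[0.0046, 0.0006, 0], 0.0431]
    - [[0.0046, 0.0006, 0], 0.0431]

```text
clock: 16.25
position: [0.4911, 0.1714, 0.0545]
ee_rot: [0.997, -0.075, 0.001, -0.001]
ft_force: [3.1, 8.1, -3.6]
grip_width: 0.63
```

```bash
python3 ins.py; python3 avg.py 2; python3 snap.py 7;  python3 ins.py 0 -.1463 .0|tail -1
```

```text
nose XY 0.0011 -0.1463 phi 0.0619 z 0.0545 Fhold x,y,z 1.15 8.57 -3.57
mean F hold x 0.48 y 9.34 z -3.70 sd [0.03 0.01 0.29] pos [0.49107 0.17143 0.0545 ] 16.35
shift [0.0068 0.0003 0.0002] spin 0.0620
```

```bash
python3 - <<'E'
from h import *
f=load("scene7"); p=f["p"][265:325,370:435,::-1].astype(float)
cv2.imwrite("pics/z7.png",cv2.resize(np.clip(p*2.2,0,255).astype(np.uint8),None,fx=9,fy=9,interpolation=cv2.INTER_CUBIC))
E
```

```text
(no output)
```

View pics/z7.png

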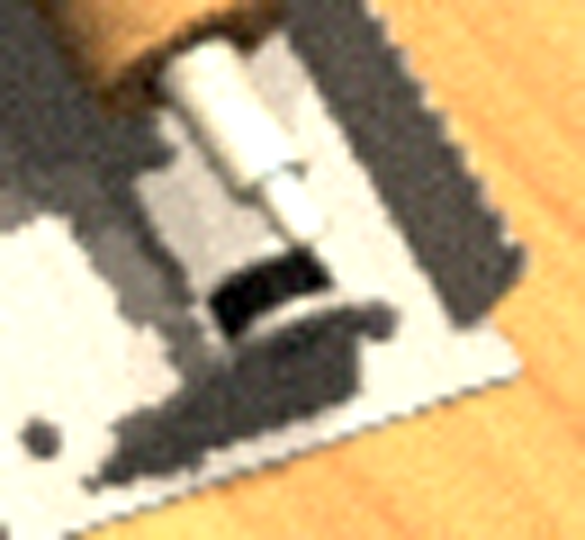

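In the zoom, the fixed pin's tip at (310,238) lies just inside the rim plane of the black cup, whose top is at about (268,270). There is no sideways force, so I'll swing the rest of the way.

Emit:
send_rows:
  steps:
    - [[0.001, 0, 0], 0.009]
    - [[0.002, 0, 0], 0.018]
    - [[0.003, 0, 0], 0.027]
    - [[0.004, 0, 0], 0.036]
    - [[0.005, 0.0001, 0], 0.045]
    - [[0.006, 0.0002, 0], 0.054]
    - [[0.0068, 0.0002, 0], 0.062]
    - [[0.0068, 0.0002, 0], 0.062]

```text
clock: 17.45
position: [0.498, 0.1702, 0.0546]
ee_rot: [0.994, -0.106, 0.001, -0.001]
ft_force: [3.2, 8.8, -4.3]
grip_width: 0.634
```

```bash
python3 ins.py; python3 avg.py 2; python3 snap.py 8;  python3 ins.py 0 -.1463 .0|tail -1;  python3 - <<'E'
from h import *
f=load("scene8"); p=f["p"][265:325,370:435,::-1].astype(float)
cv2.imwrite("pics/z8.png",cv2.resize(np.clip(p*2.2,0,255).astype(np.uint8),None,fx=9,fy=9,interpolation=cv2.INTER_CUBIC))
E
```

```text
nose XY 0.0001 -0.1462 phi -0.0002 z 0.0546 Fhold x,y,z 1.05 9.33 -4.26
mean F hold x 1.91 y 8.99 z -3.62 sd [0.43 0.67 0.15] pos [0.49794 0.17016 0.05454] 17.55
shift [-0.0001  0.0001  0.0003] spin -0.0000
```

View pics/z8.png

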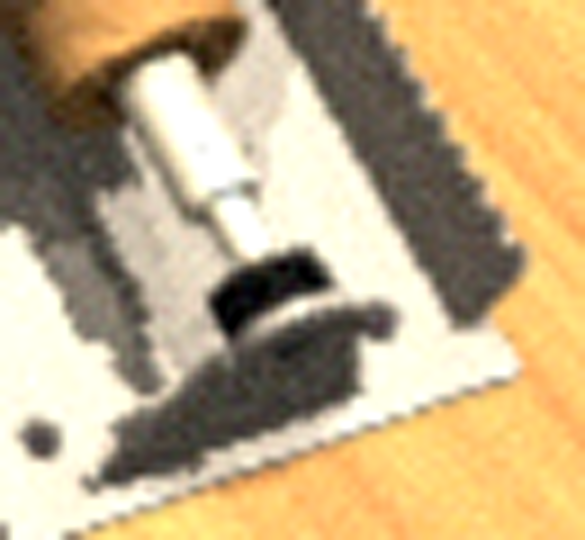

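View pics/top8.png

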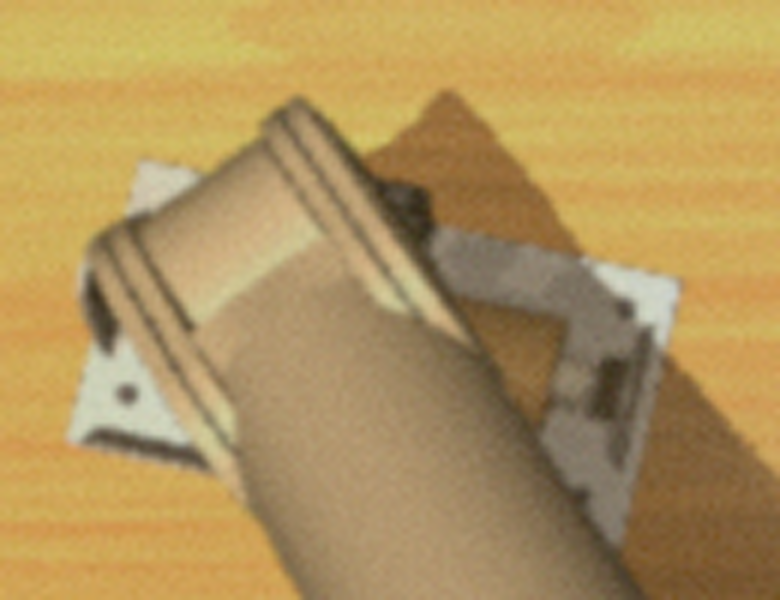

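```bash
python3 - <<'E'
from h import *
np.set_printoptions(precision=1,suppress=True)
f=load("scene8"); g=load("scene0")
O=np.array([.5024,.1867]);H=-.234;ax=np.array([np.cos(H),np.sin(H)]);ay=np.array([-np.sin(H),np.cos(H)])
for lab,X,Y,Z in(("rimC",0,.12,.075),("tip",0,.118,.0755),("pin base c",0,.103,.0755),("pin edge+x",.006,.103,.0755),("pin edge-x",-.006,.103,.0755),("bosstop rim",0,.12,.09),("+x",.015,.12,.075),("-x",-.015,.12,.075),("barrel top end",0,.1,.086)):
    w=O+X*ax+Y*ay; u=proj(f,[*w,Z]); print(lab,(u-[370,265]+.5)*9-.5)
p=np.hstack([g["p"][265:325,370:435,::-1],f["p"][265:325,370:435,::-1]]).astype(float)
p=np.clip(p*2.2,0,255).astype(np.uint8)
cv2.imwrite("pics/z8b.png",cv2.resize(p,None,fx=6,fy=6,interpolation=cv2.INTER_CUBIC))
# pin points from depth in holder frame
W=world(f); q=W[...,:2]-O; X=q@ax;Y=q@ay;Z=W[...,2]; m=(f["d"]>0)&(abs(X)<.03)&(Z>.06)&(Z<.1)
for lo,hi in((.085,.095),(.095,.102),(.106,.116),(.117,.122),(.122,.13)):
    k=m&(Y>lo)&(Y<hi)&(X>-.02); print(lo,k.sum(),"X %.4f [%.4f %.4f] Ztop %.4f"%(X[k].mean(),*np.percentile(X[k],[3,97]),np.percentile(Z[k],95)))
E
```

```text
rimC [258.1 276. ]
tip [254.7 268. ]
pin base c [225.  214.7]
pin edge+x [203.7 222. ]
pin edge-x [246.3 207.3]
bosstop rim [273.5 251.1]
+x [204.3 294.9]
-x [311.6 257.3]
barrel top end [229.4 186.2]
0.085 44 X 0.0022 [-0.0093 0.0092] Ztop 0.0874
0.095 36 X 0.0011 [-0.0088 0.0096] Ztop 0.0864
0.106 27 X 0.0001 [-0.0058 0.0040] Ztop 0.0836
0.117 11 X 0.0038 [-0.0103 0.0143] Ztop 0.0895
0.122 50 X 0.0041 [-0.0107 0.0140] Ztop 0.0906
```

View pics/z8b.png

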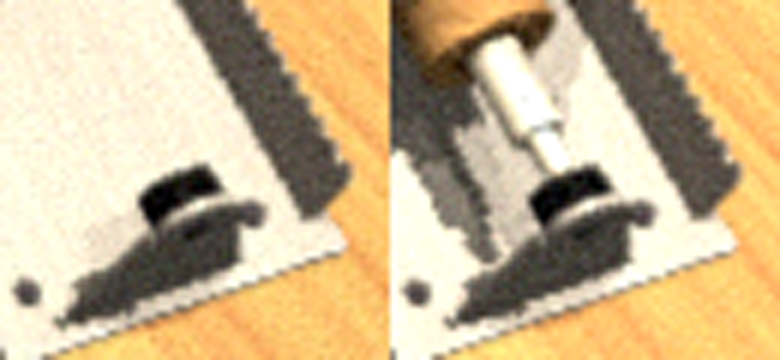

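```bash
python3 - <<'E'
from workcell import manip
from ins import *
F=[];Q=[]
for i in range(4):
    manip.camera("top");o=manip.get_obs();F.append(o["ft_force"]);Q.append(o["torque"])
F=np.mean(F,0);Q=np.mean(Q,0);print("F",F[:2]@ax,F[:2]@ay,F[2],"tq",Q[:2]@ax,Q[:2]@ay,Q[2],o["clock"])
now()
E
```

```text
F 1.3072211229779356 9.200842905795492 -3.33600341055945 tq 1.825319235887707 -0.2683298756463763 0.1829308099205577 17.85
nose XY 0.0001 -0.1462 phi 0.0000 z 0.0546 Fhold x,y,z 1.49 9.71 -2.81
```

Emit:
send_rows:
  steps:
    - [[0.0003, 0, 0], 0]
    - [[0.0007, 0, 0], 0]
    - [[0.0007, -0.0006, 0], 0]
    - [[0.0007, -0.0012, 0], 0]
    - [[0.0008, -0.0018, 0], 0]
    - [[0.0008, -0.0024, 0], 0]
    - [[0.0008, -0.003, 0], 0]
    - [[0.0008, -0.003, 0], 0]

```text
clock: 18.85
position: [0.4989, 0.1728, 0.0543]
ee_rot: [0.994, -0.106, 0.0, -0.001]
ft_force: [1.7, 8.0, -3.4]
grip_width: 0.631
```

```bash
cat > ft.py <<'E'
from workcell import manip
from ins import *
def run(n=3):
    F=[];Q=[]
    for i in range(n):
        manip.camera("top");o=manip.get_obs();F.append(o["ft_force"]);Q.append(o["torque"])
    F=np.mean(F,0);Q=np.mean(Q,0);print("F %.2f %.2f %.2f"%(F[:2]@ax,F[:2]@ay,F[2]),"tq %.2f %.2f %.2f"%(Q[:2]@ax,Q[:2]@ay,Q[2]),o["clock"]); now()
run()
E
python3 ft.py
```

```text
F -0.49 8.40 -3.28 tq 1.61 0.04 -0.02 19.0
nose XY 0.0003 -0.1435 phi -0.0002 z 0.0543 Fhold x,y,z -0.09 9.48 -3.46
```

Fy is falling at the spring rate and no side force is left. I'll keep easing out.

Emit:
send_rows:
  steps:
    - [[0, -0.0006, 0], 0]
    - [[0, -0.0012, 0], 0]
    - [[0, -0.0018, 0], 0]
    - [[0, -0.0024, 0], 0]
    - [[0.0001, -0.003, 0], 0]
    - [[0.0001, -0.0035, 0], 0]
    - [[0.0001, -0.004, 0], 0]
    - [[0.0001, -0.004, 0], 0]

```text
clock: 20.0
position: [0.4997, 0.1762, 0.0542]
ee_rot: [0.994, -0.106, 0.0, -0.001]
ft_force: [1.5, 6.2, -3.2]
grip_width: 0.632
```

```bash
python3 ft.py; python3 snap.py 9;  python3 - <<'E'
from h import *
f=load("scene9"); p=f["p"][265:325,370:435,::-1].astype(float)
cv2.imwrite("pics/z9.png",cv2.resize(np.clip(p*2.2,0,255).astype(np.uint8),None,fx=9,fy=9,interpolation=cv2.INTER_CUBIC))
E
```

```text
F -0.10 7.22 -3.49 tq 1.37 0.03 -0.05 20.15
nose XY 0.0003 -0.1399 phi -0.0006 z 0.0542 Fhold x,y,z -0.13 7.47 -3.81
```

View pics/z9.png

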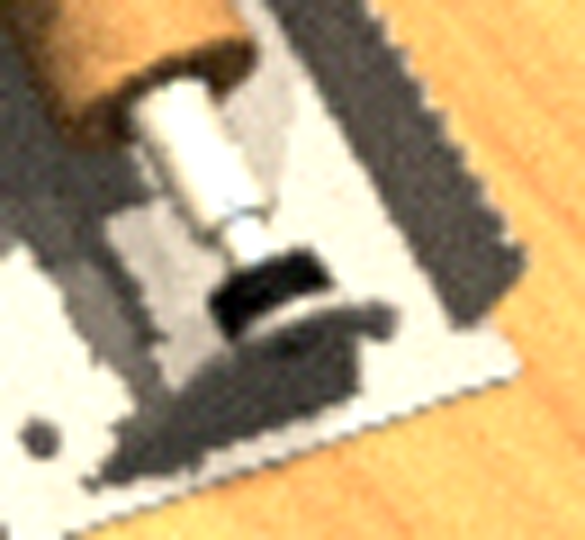

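The fixed pin is entering its cup; the pin at (245,240) is getting shorter behind the boss. Force is 7.2 N, which matches about 10 mm of compression.

Emit:
send_rows:
  steps:
    - [[0, -0.0006, 0], 0]
    - [[0, -0.0012, 0], 0]
    - [[0, -0.0018, 0], 0]
    - [[0, -0.0024, 0], 0]
    - [[0.0001, -0.003, 0], 0]
    - [[0.0001, -0.0036, 0], 0]
    - [[0.0001, -0.0042, 0], 0]
    - [[0.0001, -0.0045, 0], 0]

```text
clock: 21.25
position: [0.5007, 0.1802, 0.0541]
ee_rot: [0.994, -0.106, 0.0, -0.0]
ft_force: [1.4, 5.5, -3.7]
grip_width: 0.632
```

```bash
python3 ft.py
```

```text
F -1.20 5.09 -3.27 tq 1.14 0.02 -0.00 21.4
nose XY 0.0003 -0.1359 phi -0.0008 z 0.0541 Fhold x,y,z -1.47 4.84 -2.79
```

Emit:
send_rows:
  steps:
    - [[0, -0.0003, 0], 0]
    - [[0, -0.0006, 0], 0]
    - [[0, -0.0009, 0], 0]
    - [[0, -0.0012, 0], 0]
    - [[0, -0.0015, 0], 0]
    - [[0, -0.0018, 0], 0]
    - [[0, -0.002, 0], 0]
    - [[0, -0.002, 0], 0]

```text
clock: 22.4
position: [0.501, 0.1819, 0.054]
ee_rot: [0.994, -0.106, 0.0, 0.0]
ft_force: [1.3, 4.5, -3.3]
grip_width: 0.63
```

```bash
python3 ft.py
```

```text
F 0.47 4.93 -3.16 tq 0.96 0.01 0.02 22.55
nose XY 0.0003 -0.1341 phi -0.0009 z 0.0540 Fhold x,y,z 0.91 5.52 -2.51
```

Emit:
send_rows:
  steps:
    - [[0, -0.0002, 0], 0]
    - [[0, -0.0004, 0], 0]
    - [[0, -0.0006, 0], 0]
    - [[0, -0.0008, 0], 0]
    - [[0, -0.001, 0], 0]
    - [[0, -0.001, 0], 0]
    - [[0, -0.001, 0], 0]
    - [[0, -0.001, 0], 0]

```text
clock: 23.55
position: [0.5011, 0.1824, 0.0539]
ee_rot: [0.994, -0.106, -0.0, 0.0]
ft_force: [-0.7, -0.5, -1.5]
grip_width: 0.63
```

```bash
python3 ft.py
```

```text
F 0.07 -1.62 -1.89 tq -0.21 0.03 0.08 23.7
nose XY 0.0002 -0.1335 phi -0.0012 z 0.0539 Fhold x,y,z 0.39 -1.36 -1.32
```

The fixed pin has reached its floor: Fy flipped from +4.9 to −1.6 N. Before releasing I'll lower the roll until the cups take its weight.

Emit:
send_rows:
  steps:
    - [[0, 0, 0.0002], 0]
    - [[0, 0.0, 0.0004], 0]
    - [[0, 0.0, 0.0006], 0]
    - [[0, 0.0001, 0.0008], 0]
    - [[0, 0.0001, 0.001], 0]
    - [[0, 0.0001, 0.0012], 0]
    - [[0, 0.0001, 0.0012], 0]
    - [[0, 0.0001, 0.0012], 0]

```text
clock: 24.7
position: [0.5012, 0.1826, 0.0527]
ee_rot: [0.994, -0.106, 0.0, 0.0]
ft_force: [-1.4, -4.7, 1.4]
grip_width: 0.636
```

```bash
python3 ft.py
```

```text
F -0.20 -4.57 1.46 tq -0.83 0.02 0.05 24.85
nose XY 0.0003 -0.1333 phi -0.0010 z 0.0527 Fhold x,y,z -0.14 -4.48 1.66
```

Emit:
send_rows:
  steps:
    - [[0, 0.0001, 0], 0]
    - [[0, 0.0002, 0.0], 0]
    - [[0, 0.0003, 0], 0]
    - [[0, 0.0003, 0.0], 0]
    - [[0, 0.0003, 0.0], 0]
    - [[0, 0.0003, 0.0], 0]
    - [[0, 0.0003, 0.0], 0]
    - [[0, 0.0003, 0.0], 0]
  force: 20

```text
clock: 25.85
position: [0.5012, 0.1825, 0.0528]
ee_rot: [0.994, -0.106, 0.0, -0.0]
ft_force: [-0.2, -3.5, -0.8]
grip_width: 0.633
```

```bash
python3 ft.py; python3 snap.py 10
```

```text
F 0.97 -2.81 -0.75 tq -0.38 -0.20 0.05 26.0
nose XY 0.0003 -0.1334 phi -0.0008 z 0.0528 Fhold x,y,z 0.48 -3.02 -0.63
```

View pics/scene10.png

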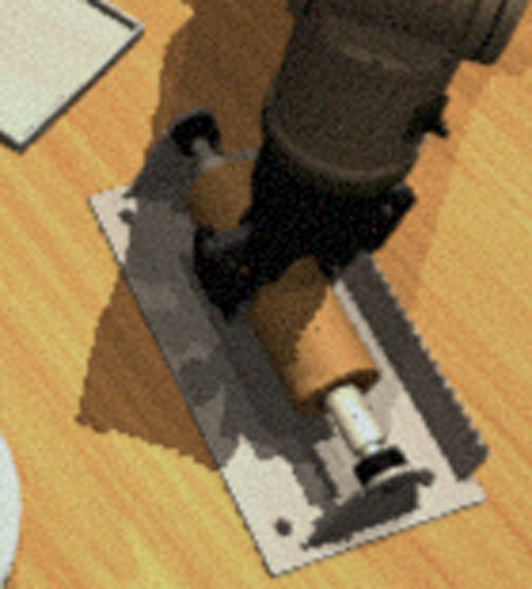

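Both ends are in: the plunger enters the cup at (198,135) and the white pin enters the cup at (378,460). I'll open slowly.

Emit:
send_rows:
  steps:
    - [[0, 0, 0], 0]
    - [[0, 0, 0.0], 0]
    - [[0, 0, 0], 0]
    - [[0, 0, 0.0], 0]
    - [[0, 0, 0.0], 0]
    - [[0, 0, 0.0], 0]
    - [[0, 0, 0.0], 0]
    - [[0, 0, 0.0], 0]
  hand: 0.72

```text
clock: 27.1
position: [0.5011, 0.1824, 0.0528]
ee_rot: [0.994, -0.106, 0.0, 0.0]
ft_force: [0.3, -0.3, -0.3]
grip_width: 0.715
```

```bash
python3 ft.py
```

```text
F -0.56 0.01 0.07 tq -0.01 -0.02 0.00 27.25
nose XY 0.0002 -0.1335 phi -0.0010 z 0.0528 Fhold x,y,z -0.63 -0.13 -0.36
```

Emit:
send_rows:
  steps:
    - [[0, 0, 0], 0]
    - [[0, 0, 0.0], 0]
    - [[0, 0, 0], 0]
    - [[0, 0, -0.01], 0]
    - [[0, 0, -0.025], 0]
    - [[0, 0, -0.05], 0]
    - [[0, 0, -0.08], 0]
    - [[0, 0, -0.12], 0]
  hand: 1.0

```text
clock: 28.25
position: [0.5008, 0.1825, 0.1745]
ee_rot: [0.994, -0.106, -0.0, 0.0]
ft_force: [1.0, 0.5, -0.3]
grip_width: 1.001
```

```bash
python3 ft.py
```

```text
F 0.60 1.03 1.31 tq 0.03 -0.07 -0.01 28.4
nose XY 0.0013 -0.1325 phi -0.0008 z 0.1758 Fhold x,y,z -0.81 0.04 -0.54
```

Released and clear. I'll move the arm back toward the robot and look again.

Emit:
send_rows:
  steps:
    - [[-0.01, 0, -0.02], 0]
    - [[-0.04, 0, -0.05], 0]
    - [[-0.07, 0, -0.08], 0]
    - [[-0.09, 0.03, -0.1], 0]
    - [[-0.1, 0.07, -0.1], 0]
    - [[-0.1, 0.12, -0.1], 0]
    - [[-0.1, 0.17, -0.1], 0]
    - [[-0.1, 0.2, -0.1], 0]

```text
clock: 29.4
position: [0.3601, 0.006, 0.2725]
ee_rot: [0.994, -0.107, -0.0, 0.0]
ft_force: [-0.1, 0.4, 0.3]
grip_width: 1.001
```

```bash
python3 snap.py 11; python3 - <<'E'
from h import *
from scipy.optimize import least_squares
O=np.array([.5024,.1867]);H=-.234;ax=np.array([np.cos(H),np.sin(H)]);ay=np.array([-np.sin(H),np.cos(H)])
for n in("scene11","top11"):
    f=load(n); W=world(f); hsv=cv2.cvtColor(f["p"],cv2.COLOR_RGB2HSV); q=W[...,:2]-O; X=q@ax;Y=q@ay
    m=(f["d"]>0)&(abs(X)<.035)&(abs(Y)<.1)&(W[...,2]>.06)&(W[...,2]<.12)&(hsv[...,1]>90)
    x,y,z=X[m],Y[m],W[m][:,2]
    r=least_squares(lambda p:np.hypot(x-p[0]-p[1]*y,z-p[2]-p[3]*y)-.028,[0,0,.075,0],loss="soft_l1",f_scale=.002)
    print(n,"X,slope,Z,slope",r.x.round(4),"along",np.percentile(y,[.5,99.5]).round(4),m.sum())
a=load("scene0")["p"].astype(int);b=load("scene11")["p"].astype(int)
cv2.imwrite("pics/full11.png",load("scene11")["p"][:,:,::-1])
E
```

```text
scene11 X,slope,Z,slope [-0.0014 -0.0001  0.0745 -0.002 ] along [-0.0834  0.0764] 1554
top11 X,slope,Z,slope [-0.001   0.002   0.0752  0.0002] along [-0.0867  0.0726] 1051
```

View pics/scene11.png

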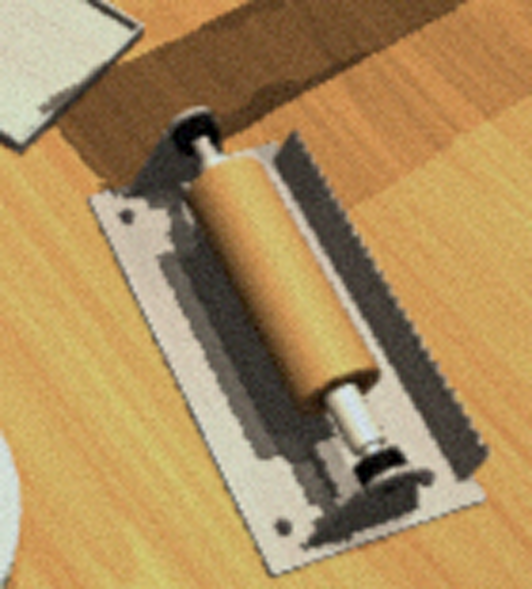

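View pics/full11.png

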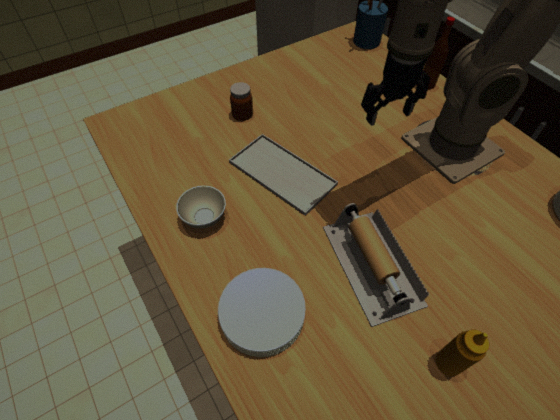

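View pics/top11.png

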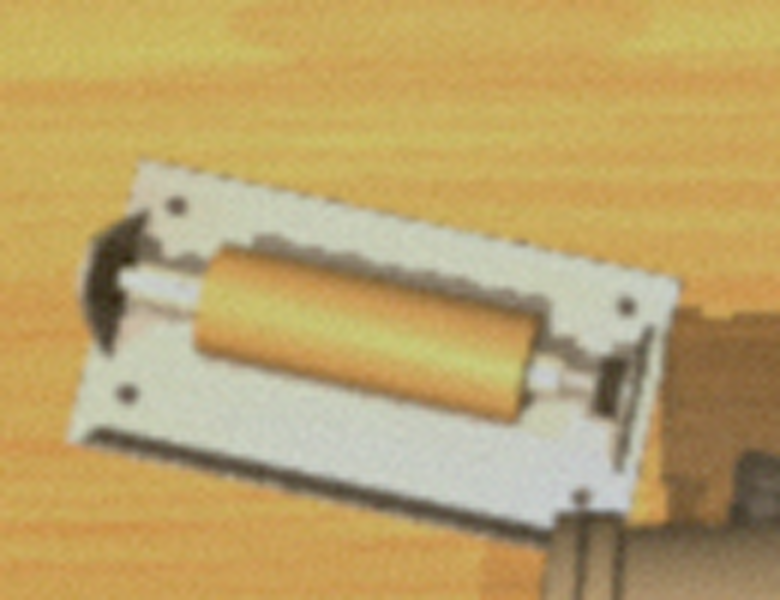

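The roll hangs level between the cups: the plunger end is at (207,145) and the fixed end at (372,445) in the scene crop. The plates, bowl, jar and bottle are at the same pixels as at the start. Handing in.

```bash
python3 - <<'E'
from workcell import manip
print(manip.hand_in()); o=manip.get_obs(); print(o["clock"],o["ft_force"])
E
```

```text
the job is handed in; nothing more can be done
None
the job is handed in; nothing more can be done
```

The roll is in the holder with both spindle ends in their cups, and I handed the job in shortly after 29.4 s, inside the 43 s limit. `hand_in()` gives no verdict, so what follows is what my own checks showed.

**What I did**
- I gripped the roll across its middle and lifted it out of the tray. I pressed the plunger into the −y cup with the roll yawed about 0.14 rad, to roughly 16 mm of spring travel.
- I then swung the fixed end in line with the +y cup and eased it out. When it reached the cup floor, the force along the spindle flipped from +4.9 to −1.6 N.
- I lowered the roll until the cups took its weight, opened the jaws slowly and moved the arm clear.

**Forces:** the highest spring push on any averaged reading was about 9.3 N. The highest push on the +y cup was about 9.5 N by estimate. Both are well under the 25 N limit.

**Last camera checks**

| Check | Measured | Allowed |
|---|---|---|
| Sideways offset from cup axis | −1.0 to −1.4 mm | ±3.5 mm |
| Height of roll axis (cup axis 75 mm) | 74.5 to 75.2 mm | 71 to 78.5 mm |
| Angle to cup axis | about 0.002 rad | 0.02 rad |
| Offset along the axis | −3.5 to −7 mm | ±19 mm |

The plates, bowl, bottle and jar looked unmoved in the picture; I did not measure them.

**Disagreements**
- The two cameras differ by up to about 3.5 mm along the holder, so the along-axis figure is the loosest.
- The roll sat about 0.02 rad askew in the grip, which I corrected for.
- The open fingers came down about 19 mm off to one side of the roll and nudged it a few mm in the tray before I gripped it.

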